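# Show a sample tube to the inspection camera

### The arm

A 6-joint arm with a two-finger parallel gripper is mounted at the origin on a cart in front of the work surface, level with it; the furniture and walls round the work are solid. World frame = base frame: x ahead of the robot, y to its left, z up, the work surface at z = 0. Lengths are in m, angles in degrees, forces in N, time in s.
With the tool pointing down it reaches from about 0.35 to 0.875 m from the base axis. Payload 4.2 kg.
Tool frame: the origin (TCP) lies midway between the tips of the shut fingers; the grasp point (between the pads) lies 19 mm behind it; x points along the fingers, y is the direction in which the jaws open and shut, and the axes are right-handed (so a half turn about x gives the same grasp; the last joint's range is limited). The gripper opens to 87 mm and grips with 3 to 60 N. Pads are 19 mm wide; open, the fingers measure 117 mm over their backs; the gripper's body (75 mm by 190 mm) begins 51 mm behind the grasp point.
Start: joints at [89.187, 22.042, 0.453, 0, -68.411, -14.817], TCP at [0.168, 0.602, 0.223] pointing down, gripper open.
Joint ranges: [-179.83, 179.83], [-69.29, 118.12], [-61.27, 80.66], [-181.25, 117.63], [-171.15, -9.14], [-177.46, 177.46]. Speed limits (degrees/s): [159.86, 159.86, 180, 180, 180, 180].

### API

Orientations are given as a 3x3 rotation matrix whose columns are the frame's x, y, z axes.
In Python, from station import r gives the robot as it stands.
- The arm moves only by the tool play_rows, never from a script. Its argument "plan" is a list that holds one entry, the list of rows, each a list of 6 numbers: the shift along the tool's x, y, z in cm, then the turn, a rotation vector about the tool's x, y, z in units of 10 degrees (1.0 is 10 degrees). A call has 1 to 5 rows; each row is the pose to reach, as a shift and turn from the pose commanded when the call began, along the tool's axes at that moment; what a row does not reach only later rows make up. A row lasts 1/8 s, in which the tool goes at most 62.5 mm and 10.7 degrees, less where a joint would pass 70% of its speed; a pose out of reach is approached as far as the arm can. A call with a gripper value outside its range is refused whole. "hand" is the opening, from 0 (shut) to 1 (fully open), set as the call begins (left out, the last holds). The fingers move at their own pace and stop on an object; the grip force is fixed at half the most. Time passes only in rows, so rows that repeat a pose let the fingers close. It gives the time, the measured TCP pose, the force and the opening at its end, in the units of the state.
- r.sense(): the state, without advancing time (a new reading comes with each control period).
- r.capture(name): name is "scene" or "top" or "wrist"; returns (picture, depth): 480x640x3 uint8, blue, green, red; 480x640 float32, m along the optical axis (not along the pixel's ray), 0 where there is no reading.
- r.get_calibration(name): a dict with "vfov" (degrees; the focal length in pixels is half the picture's height over the tangent of half this angle, whatever the lens; pixels are square), "cx", "cy" (the principal point, pixels), "rvec" (rotation vector, rad) and "tvec" (3), from world to camera coordinates, as OpenCV has them. Camera axes: x right, y down, z forward; pixel columns grow to the right and rows downward; lengths in m; the calibration is good to about 2 mm. The wrist camera is an equidistant fisheye: a pixel r from the principal point sees the ray r / f radians off the axis. A picture is of the moment at which its call begins: read the wrist's pose just before it. get_calibration takes no time and is no camera call; for the wrist camera it gives the pose at the moment of the call.
- r.finish_job(): hands the job in, once; it reports no verdict.
The state is a dict: "time_s": time; "joints": joint angles; "joint_velocities": joint speeds; "effort": joint torques, N m; "tcp_pos": TCP position; "ee_rot": TCP orientation; "wrist_force": force on the tool from outside, world axes, zero at the start; "moment": the same for the moment, N m; "gripper_width": opening from 0.0 (shut) to 1.0 (fully open).
Only numpy, scipy, OpenCV 4.12 (cv2) and the standard library are available. Lean on these libraries where they do the work, as an engineer would, in place of code of your own. Each camera call takes 0.05 s, during which the arm holds its last target.

### The job

Press the button on the start box fully down and let it spring back to wake the inspection camera. Then lift the sample tube that stands apart from the others straight out of the rack and hold it, cap upward, in front of the camera: its middle on the lens axis about 8 cm from the glass, leaning so that it is parallel to the slanted front of the camera. Do not touch the camera or disturb the rack, the other tubes or the small cup, and finish while still holding the tube steady there in the air.

Things in the scene. Friction and masses are not known exactly. Their poses are not given: they have to be found in the camera images.
- start_box: plain grey box, 75 x 75 mm, 34 mm high, fixed to the worktop, with a round black push button in the middle of its top. It may change places with the small cup. Origin at the centre of its underside, z up.
- start_button_top (a point): centre of the top face of the round push button (28 mm across); press it straight down.
- start_button (a joint): travel of the push button: 0 when released, 0.006 m fully down (end stop); a spring returns it, and about 5 N holds it fully down.
- rack: loose white tube rack, 62 (x) x 210 (y) x 78 mm, 0.18 kg; two rows of six holes along its y axis, rows at x = -15 and +15 mm, holes 32 mm apart, upper plate at height 58 to 61 mm, end plates 78 mm high. Origin at the centre of its underside, z up.
- lone_tube: the tube to present: it stands apart from the other three, at rack x -15, y +48 mm; the holes beside it are empty. 92 mm long, body 12.6 mm across, cap 16.6 mm across from 76 to 92 mm above its foot, about 12 g. It stands upright 4 mm above the worktop, 1.5 mm of play, cap clear above the rack. Origin at its foot, z along its axis to the cap. Its turn about its own axis does not matter.
- tube_mid (a point): the middle of the lone tube, 46 mm from its foot on its axis.
- tube_a: another tube of the same size in the rack, to be left (rack x -15, y -80 mm). Origin at its foot.
- tube_b: another tube of the same size in the rack, to be left (rack x +15, y -48 mm). Origin at its foot.
- tube_c: another tube of the same size in the rack, to be left (rack x +15, y -80 mm). Origin at its foot.
- small_cup: loose specimen cup with a screw lid, 41 mm across, 39 mm high, to be left alone. Origin at the centre of its underside.
- camera_stand: inspection camera's stand, fixed: grey foot 130 (x) x 110 (y) x 14 mm and an 18 mm post, about 315 mm high at the top. The camera sits on it, in front of the post. Origin at the centre of the foot's underside; x points away from the side the camera looks to.
- camera_head: the camera on the stand: grey box 56 mm wide, 50 mm high, in front a white light ring (54 mm across) and black lens. It looks 25 degrees downward. Origin: centre of the front glass, 260 mm up. It looks along its own -x; y is level; z lies in the slanted front and points up, leaning 25 degrees to the side the camera looks to: the tube's axis must be parallel to this z, cap up.
- focus (a point): the point in the air where the tube's middle is wanted: on the lens axis, 80 mm in front of the glass, about 226 mm above the worktop.
Things that resemble listed ones, but are neither listed nor needed, are in the scene too. What is shaped like the start_box but turquoise is not meant.

How it is judged (in metres and radians):
On the way, in this order (a step that is already met when the one before it is completed fails the run):
1. the button is fully down (value of joint start_button above 0.005 m), for 0.1 s.
2. the button is released again (value of joint start_button below 0.001 m), for 0.1 s.
3. the lone tube is lifted clear of the rack in the gripper (height (world z) of lone_tube above 0.09 m and contact force between lone_tube and the fingers above 0.5 N), for 0.2 s.
At the end, for the whole second after the job is handed in: The gripper holds the lone tube still, cap up, touching nothing else, its middle within 15 mm of the focus and its axis within 8 degrees of the camera front's slant; the button is released; rack and small cup stand within 30 mm, the other tubes within 40 mm, of where they were (distance between tube_mid and focus below 0.015 m and angle between the z axis of lone_tube and the z axis of camera_head, either way round below 0.14 rad and angle between lone_tube's own z axis and vertical below 0.7 rad and height (world z) of lone_tube above 0.15 m and contact force between lone_tube and the fingers above 0.5 N and contact force between lone_tube and camera_stand below 0.05 N and contact force between lone_tube and rack below 0.05 N and linear speed of lone_tube below 0.02 m/s and value of joint start_button below 0.001 m and distance of each of rack, small_cup from where it was at the start of the episode below 0.03 m and angle between rack's own z axis and vertical below 0.1 rad and angle between each of tube_a, tube_b, tube_c's own z axis and vertical below 0.3 rad and distance of each of tube_a, tube_b, tube_c from where it was at the start of the episode below 0.04 m); the arm keeps its last pose, push and grip.
It fails at once if the camera or its stand is touched by the robot or the tube (contact force between any of the arm, the fingers, lone_tube and camera_stand above 0.5 N).
It fails at once if the rack is pushed away or tipped (distance of rack from where it was at the start of the episode above 0.05 m or angle between rack's own z axis and vertical above 0.3 rad).
It fails at once if another tube or the small cup is disturbed (distance of any of tube_a, tube_b, tube_c from where it was at the start of the episode above 0.06 m or distance of small_cup from where it was at the start of the episode above 0.05 m).
It also fails if it takes over 54 s, if anything falls off the work surface, if the arm or the gripper's body presses on something with over 40 N, if the wrist force passes 120 N, or if a joint passes its speed limit or range.

## Working session

There is one attempt and no reset: what is moved stays moved. The work goes in short steps, Python scripts to look and compute and a tool call to move; the robot and the scene stay as the last step left them, time stands still between calls to the robot, and variables do not carry over. Pictures are saved under pics/ and viewed, and the job is handed in when it is done.

Besides the shell and the picture viewer there is one more tool, called after "Emit:" as name([rows], argument=value, ...), one row to a line, values as JSON. play_rows: Moves the arm, as the interface text tells. Its arguments: {"type":"object","properties":{"plan":{"type":"array","items":{"type":"array","items":{"type":"array","items":{"type":"number"}}}},"hand":{"type":"number"}},"required":["plan"]}

```bash
ls; mkdir -p pics
python3 - <<'E'
from station import r
import cv2,numpy as np
s=r.sense();print(s['time_s'],s['tcp_pos'],s['ee_rot'])
for n in ['scene','top','wrist']:
    print(n,r.get_calibration(n))
    p,d=r.capture(n);cv2.imwrite(f'pics/{n}0.png',p);np.save(f'pics/{n}0.npy',d)
E
```

```text
pics
0.0 [0.16818846 0.60133303 0.22145829] [[-4.84242390e-04 -2.69578717e-01 -9.62978235e-01]
 [-2.09222403e-03 -9.62975967e-01  2.69579134e-01]
 [-9.99997694e-01  2.14530785e-03 -9.77052857e-05]]
scene {'vfov': 50.23435154834464, 'cx': 321.3754578383559, 'cy': 243.02470760070446, 'rvec': array([ 1.88219546, -1.21676519,  0.61647426]), 'tvec': array([-0.26286818,  0.45992139,  0.69174225])}
top {'vfov': 51.642254961770256, 'cx': 315.3663062163892, 'cy': 250.08705458750924, 'rvec': array([ 2.11769436, -2.09089403,  0.22942167]), 'tvec': array([0.00703703, 0.62107559, 1.13108485])}
wrist {'vfov': 65.70646984690485, 'cx': 320.1016535953346, 'cy': 235.84485128524904, 'rvec': array([-1.79450773,  2.36598731,  0.30358156]), 'tvec': array([ 0.62471669, -0.03137449,  0.39061622])}
```

View pics/scene0.png

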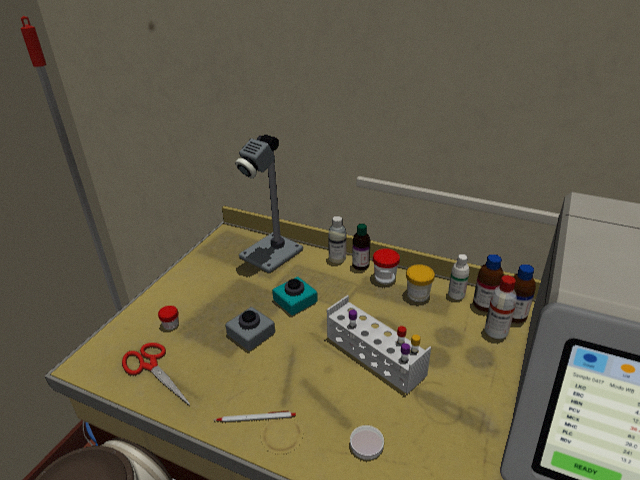

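View pics/top0.png

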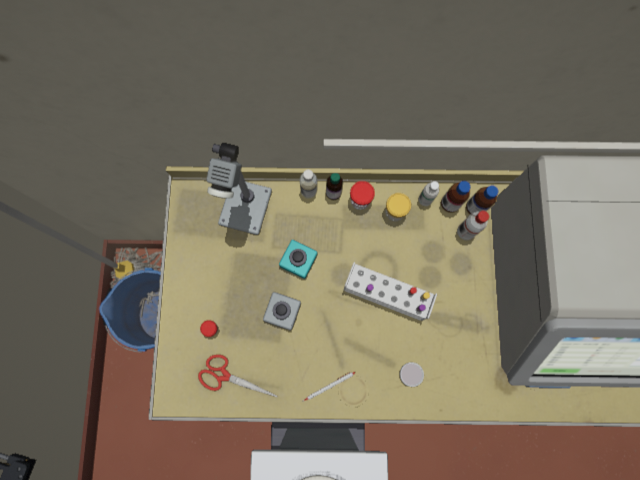

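View pics/wrist0.png

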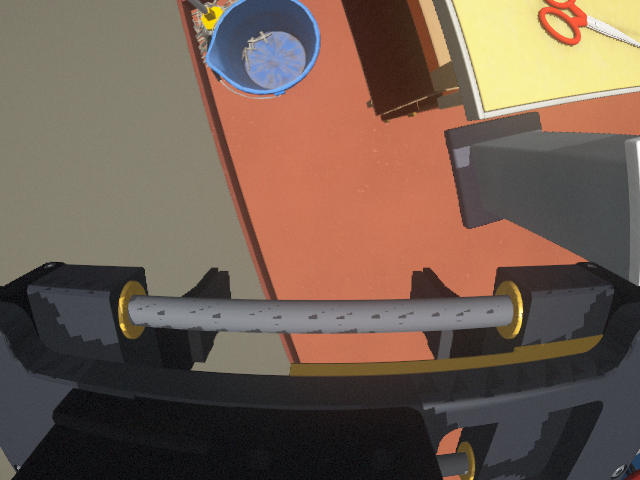

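The scene view shows a grey box with a black button at (250,325), and a turquoise lookalike at (295,292). The rack is at (378,345) with a lone purple tube at (352,315) at its left end, and the camera stand is at (265,200). In the top view the grey box is at (282,311), the lone tube cap at (370,288), and the camera head at about (222,175).

```bash
cat > h.py <<'E'
import numpy as np,cv2
from station import r
def cal(n):
    c=r.get_calibration(n);f=240/np.tan(np.radians(c['vfov']/2));R=cv2.Rodrigues(np.array(c['rvec']))[0]
    return f,c['cx'],c['cy'],R,np.array(c['tvec']).ravel()
def ray(n,uv,C=None):
    f,cx,cy,R,t=C or cal(n);x=(uv[0]-cx);y=(uv[1]-cy)
    if n=='wrist':
        rr=np.hypot(x,y)+1e-12;th=rr/f;d=np.array([np.sin(th)*x/rr,np.sin(th)*y/rr,np.cos(th)])
    else: d=np.array([x/f,y/f,1])
    return -R.T@t,R.T@d
def onz(n,uv,z,C=None):
    o,d=ray(n,uv,C);return o+d*(z-o[2])/d[2]
def proj(n,P,C=None):
    f,cx,cy,R,t=C or cal(n);p=R@np.asarray(P)+t
    if n=='wrist':
        q=np.hypot(p[0],p[1]);th=np.arctan2(q,p[2]);return np.array([cx+f*th*p[0]/q,cy+f*th*p[1]/q])
    return np.array([cx+f*p[0]/p[2],cy+f*p[1]/p[2]])
def tri(obs):
    A=0;b=0
    for n,uv in obs:
        o,d=ray(n,uv);d=d/np.linalg.norm(d);M=np.eye(3)-np.outer(d,d);A=A+M;b=b+M@o
    P=np.linalg.solve(A,b);return P,[np.linalg.norm((np.eye(3)-np.outer(d/np.linalg.norm(d),d/np.linalg.norm(d)))@(P-o)) for o,d in [ray(*q) for q in obs]]
E
python3 - <<'E'
import cv2,numpy as np
t=cv2.imread('pics/top0.png');s=cv2.imread('pics/scene0.png')
def c(im,x,y,w,h,k): return cv2.resize(im[y:y+h,x:x+w],None,fx=k,fy=k,interpolation=cv2.INTER_CUBIC)
cv2.imwrite('pics/c_rack_top.png',c(t,335,250,110,80,7))
cv2.imwrite('pics/c_cam_top.png',c(t,195,135,90,110,5))
cv2.imwrite('pics/c_cam_scene.png',c(s,225,125,90,150,4))
cv2.imwrite('pics/c_box.png',np.vstack([c(t,252,230,80,110,3.75)[:400],c(s,215,270,110,85,300/110)]))
cv2.imwrite('pics/c_rack_scene.png',c(s,320,290,115,105,5.5))
E
```

```text
(no output)
```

View pics/c_rack_top.png

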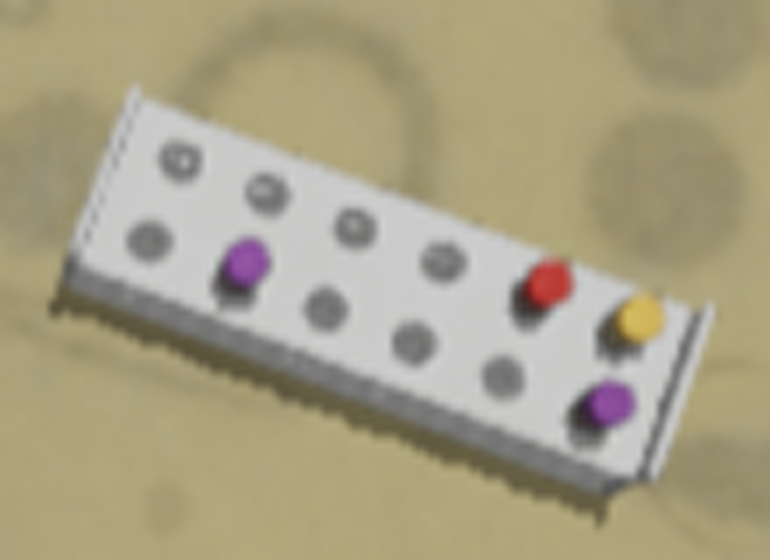

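View pics/c_cam_top.png

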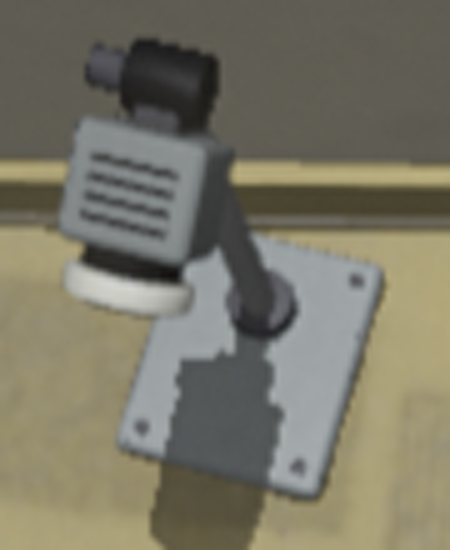

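View pics/c_cam_scene.png

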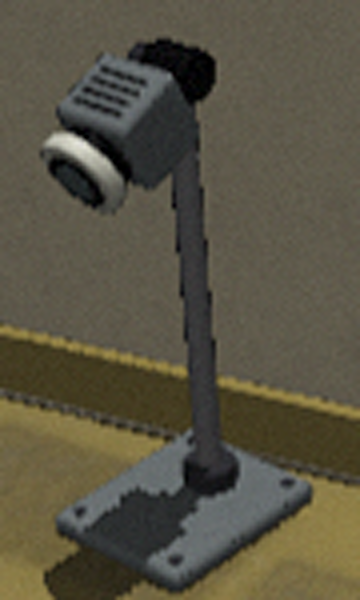

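View pics/c_box.png

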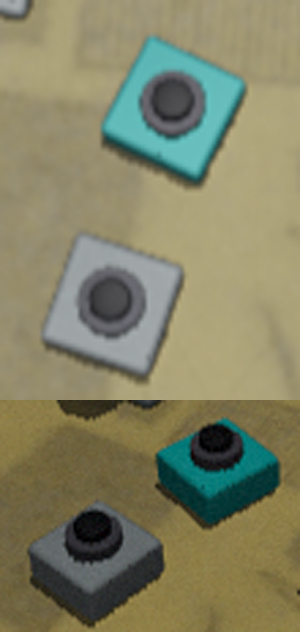

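View pics/c_rack_scene.png

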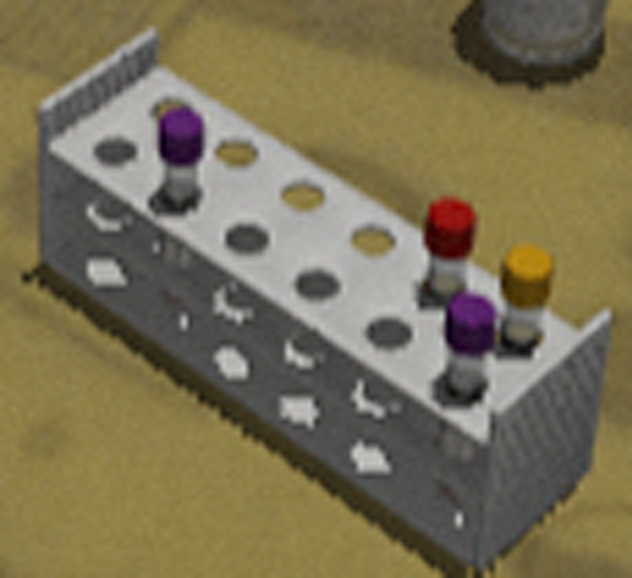

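Run:
```python
from h import *
np.set_printoptions(precision=4,suppress=True)
T=lambda u,v:(335+u/7,250+v/7)
W={}
for (uv,xy) in [((150,241),(-15,80)),((326,310),(-15,16)),((414,345),(-15,-16)),((503,378),(-15,-48)),((180,161),(15,80)),((267,194),(15,48)),((355,228),(15,16)),((443,262),(15,-16))]:
    W[xy]=onz('top',T(*uv),.061)[:2]
a=np.array(list(W))/1000;b=np.array(list(W.values()))
A=a-a.mean(0);B=b-b.mean(0);U,S,V=np.linalg.svd(A.T@B);R=(U@V).T;print('rack yaw',np.degrees(np.arctan2(R[1,0],R[0,0])),'org',b.mean(0)-R@a.mean(0),'res',np.abs(B-A@R.T).max())
o=b.mean(0)-R@a.mean(0);print('lone expected',o+R@[-.015,.048]);print('cap top-cam',onz('top',T(247,262),.092))
print('tri cap', tri([('top',T(247,258)),('scene',(320+180/5.5,290+135/5.5))]))
# cap top in scene
# button
tb=(252+110/3.75,230+300/3.75); sb=(215+95*110/300,270+(520-400)*110/300)
print('button tri',tri([('top',tb),('scene',sb)]), tb,sb)
F=[onz('top',(195+u/5,135+v/5),.014) for u,v in [(383,268),(320,497),(118,447)]];print(F)
print(np.linalg.norm(F[0]-F[1]),np.linalg.norm(F[1]-F[2]),'org',(F[0]+F[2])/2, 'xdir',np.degrees(np.arctan2(*(F[0]-F[1])[1::-1])),'ydir',np.degrees(np.arctan2(*(F[2]-F[1])[1::-1])))
print('glass', onz('scene',(225+75/4,125+185/4),.26))
for uv in [tb,(370,287),(208,329),(412,375)]:
    d=np.load('pics/top0.npy');z=d[int(uv[1]),int(uv[0])];o_,dd=ray('top',uv);print(uv,o_+dd*z)
d=np.load('pics/scene0.npy')
for uv in [sb,(243,171)]:
    z=d[int(uv[1]),int(uv[0])];o_,dd=ray('scene',uv);print(uv,o_+dd*z)
```

```text
rack yaw -20.775238717149794 org [ 0.5251 -0.1645] res 0.00041054563903278676
lone expected [ 0.5281 -0.1143]
cap top-cam [ 0.5281 -0.1143  0.092 ]
tri cap (array([ 0.5301, -0.1143,  0.0854]), [np.float64(0.0007672446647146836), np.float64(0.0007672446647147511)])
button tri (array([0.4775, 0.0932, 0.0545]), [np.float64(0.0013143035351832991), np.float64(0.0013143035351832876)]) (281.3333333333333, 310.0) (249.83333333333334, 314.0)
[array([0.7956, 0.1312, 0.014 ]), array([0.6722, 0.1594, 0.014 ]), array([0.6974, 0.2638, 0.014 ])]
0.12656874952584515 0.10744048083253041 org [0.7465 0.1975 0.014 ] xdir -12.862720555138035 ydir 76.48234483621223
glass [0.6859 0.2108 0.26  ]
(281.3333333333333, 310.0) [0.4765 0.094  0.0573]
(370, 287) [ 0.529  -0.1135  0.0929]
(208, 329) [0.4307 0.2697 0.0387]
(412, 375) [ 0.3293 -0.2212  0.0092]
(249.83333333333334, 314.0) [0.4765 0.0907 0.0566]
(243, 171) [0.6896 0.2154 0.258 ]
```

```bash
cat >> h.py <<'E'
np.set_printoptions(precision=4,suppress=True)
a=np.radians(-13.2);HX=np.array([np.cos(a),np.sin(a),0]);HY=np.array([-np.sin(a),np.cos(a),0])
c25,s25=np.cos(np.radians(25)),np.sin(np.radians(25))
LOOK=-c25*HX-s25*np.array([0,0,1.]);HZ=-s25*HX+c25*np.array([0,0,1.])
GLASS=np.array([.686,.2108,.26]);FOCUS=GLASS+.08*LOOK
def mk(x,y): return np.column_stack([x,y,np.cross(x,y)])
RD=mk(np.array([0,0,-1.]),-HY); RF=mk(-HZ,-HY)
def go(p,R=RD):
    s=r.sense();C=np.array(s['ee_rot']);d=C.T@(np.array(p)-s['tcp_pos'])*100
    w=np.degrees(cv2.Rodrigues(C.T@R)[0].ravel())/10
    print('t',s['time_s'],'tcp',np.array(s['tcp_pos']),'F',np.array(s['wrist_force']),'w',s['gripper_width'],'j',np.array(s['joints']));print('shift',d,'rot',w)
E
python3 - <<'E'
from h import *
f,cx,cy,R,t=cal('wrist');s=r.sense();print('wristcam in tool',np.array(s['ee_rot']).T@(-R.T@t-s['tcp_pos']))
print(FOCUS,HZ)
print(onz('top',(252+110/3.75,230+300/3.75),.055))
go([.4775,.0932,.15])
# ring pts
im=cv2.imread('pics/scene0.png');d=np.load('pics/scene0.npy');sub=im[150:185,230:265].astype(int)
m=(sub.min(2)>120);ys,xs=np.nonzero(m);P=[]
for x,y in zip(xs,ys):
    o,dd=ray('scene',(x+230,y+150));P.append(o+dd*d[y+150,x+230])
P=np.array(P);print(len(P),P.min(0),P.max(0),np.median(P,0))
h=cv2.convexHull(np.column_stack([xs,ys]).astype(np.int32));e=cv2.fitEllipse(h);print(e);u=(e[0][0]+230,e[0][1]+150);print(onz('scene',u,.26),onz('scene',u,.257))
E
```

```text
wristcam in tool [-0.1629 -0.0007 -0.0689]
[0.6154 0.2274 0.2262] [-0.4115  0.0965  0.9063]
[0.4767 0.0942 0.055 ]
t 0.15 tcp [0.1683 0.6015 0.2217] F [ 0.4345 -0.3385 -0.2535] w 0.9986929770680215 j [ 89.1858  22.0799   0.4     -0.0191 -68.4114 -14.8143]
shift [  7.2442  40.6002 -43.4768] rot [-0.2435 -0.0004 -0.0093]
80 [0.6778 0.188  0.2018] [0.8415 0.333  0.2886] [0.6845 0.2036 0.2834]
((14.68104076385498, 13.483766555786133), (7.440385341644287, 18.193052291870117), 122.49456787109375)
[0.7203 0.2299 0.26  ] [0.7256 0.2335 0.257 ]
```

Run:
```python
from h import *
def ov(n,box,k):
    im=cv2.imread(f'pics/{n}0.png');x,y,w,h=box;c=cv2.resize(im[y:y+h,x:x+w],None,fx=k,fy=k,interpolation=cv2.INTER_CUBIC)
    q=lambda P:tuple(int(v) for v in (proj(n,P)-[x,y]+.5)*k)
    for th in np.arange(0,6.29,.3): cv2.circle(c,q(GLASS+.027*(np.cos(th)*HY+np.sin(th)*HZ)),2,(0,0,255),-1)
    cv2.circle(c,q(GLASS),3,(0,255,0),-1);cv2.line(c,q(FOCUS-.046*HZ),q(FOCUS+.046*HZ),(255,0,255),2)
    return cv2.resize(c,(400,560))
cv2.imwrite('pics/ov.png',np.hstack([ov('top',(190,140,80,112),5),ov('scene',(215,120,80,112),5)]))
```

```text
(no output)
```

View pics/ov.png

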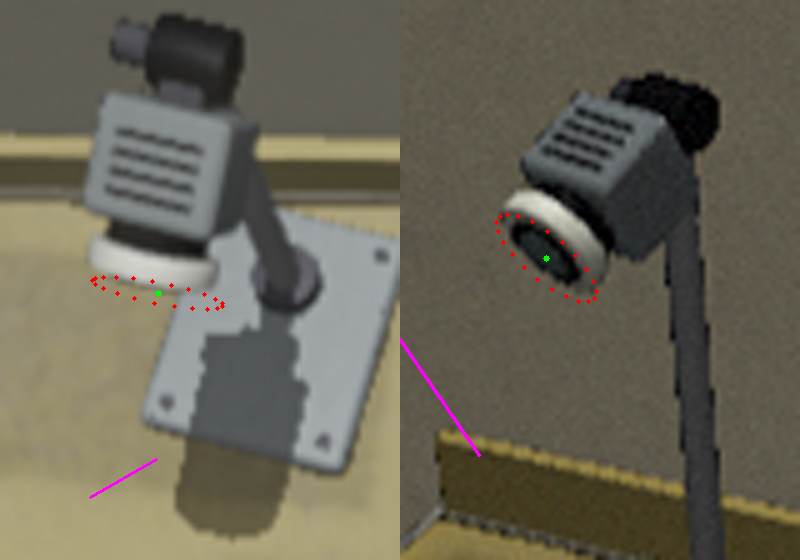

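Emit:
play_rows([
  [[0,6,-6,0,0,0],[0,12,-12,0,0,0],[0,17,-18,0,0,0],[0,22,-24,0,0,0],[0,27,-29,-0.24,0,0]],
], hand=0)

```text
time_s: 0.78
tcp_pos: [0.3316, 0.3333, 0.2225]
ee_rot: [[0.0, -0.227, -0.974], [0.0, -0.974, 0.227], [-1.0, -0.0, -0.0]]
wrist_force: [1.2, 1.2, -0.6]
gripper_width: 0.517
```

Run:
```python
from h import *
t=proj('top',GLASS)+[-.8,-2.6]
P,e=tri([('top',t),('scene',(244.6,170.4))]);print(P,e)
print(onz('top',t,.26),onz('scene',(244.6,170.4),.26))
go([.4770,.0937,.15])
```

```text
[0.6921 0.2129 0.2588] [np.float64(0.000158977976117607), np.float64(0.00015897797611745705)]
[0.6916 0.2128 0.26  ] [0.6902 0.2113 0.26  ]
t 0.775 tcp [0.3316 0.3333 0.2225] F [ 1.2142  1.1865 -0.6267] w 0.5172844006443349 j [ 65.0218   6.7902 -20.3714   0.0055 -62.8311  11.8416]
shift [  7.2537  20.0274 -19.6054] rot [ 0.0066 -0.0006  0.0006]
```

Emit:
play_rows([
  [[0,5,-5,0,0,0],[0,10,-10,0,0,0],[2,15,-15,0,0,0],[6,19,-19,0,0,0],[8,20,-19.6,0,0,0]],
], hand=0)

```text
time_s: 1.4
tcp_pos: [0.4772, 0.0938, 0.1422]
ee_rot: [[0.002, -0.23, -0.973], [0.001, -0.973, 0.23], [-1.0, -0.001, -0.002]]
wrist_force: [-0.2, 0.5, -0.6]
gripper_width: 0.019
```

```bash
sed -i 's/^GLASS=.*;FOCUS/GLASS=np.array([.6912,.2125,.26]);FOCUS/' h.py
python3 - <<'E'
from h import *
go([.4770,.0937,.065])
for n in ['wrist','scene','top']:
    p,d=r.capture(n);cv2.imwrite(f'pics/{n}1.png',p)
    if n!='wrist':
        u=proj(n,[.477,.0937,.055]).astype(int);cv2.imwrite(f'pics/{n}1c.png',cv2.resize(p[u[1]-60:u[1]+60,u[0]-60:u[0]+60],None,fx=5,fy=5,interpolation=cv2.INTER_CUBIC))
    else: print(proj('wrist',[.477,.0937,.055]))
E
```

```text
t 1.4 tcp [0.4772 0.0938 0.1422] F [-0.221   0.4644 -0.6159] w 0.01889521829546301 j [ 30.3138  13.1165 -25.3109   0.0099 -51.4548  46.37  ]
shift [7.7164 0.0262 0.0249] rot [-0.011  -0.0091  0.0076]
[314.5065 239.1424]
```

View pics/wrist1.png

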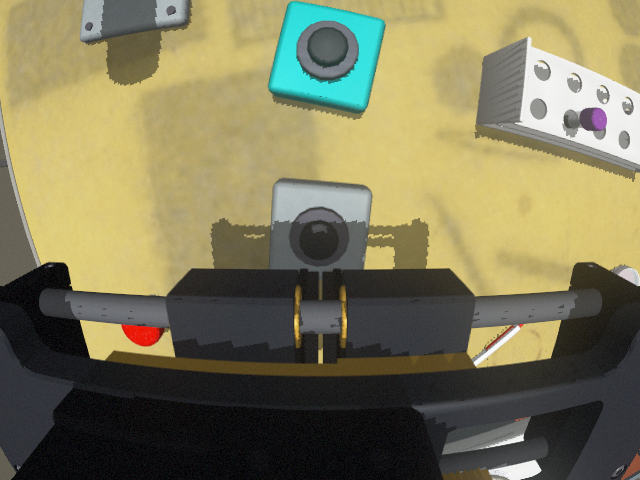

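View pics/scene1c.png

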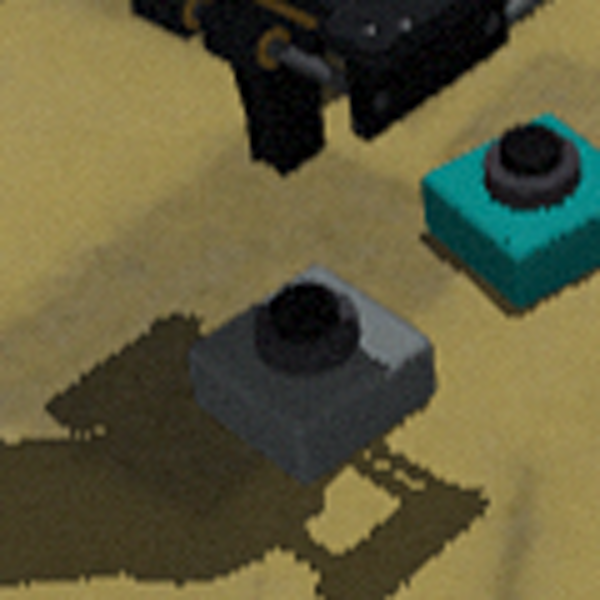

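The wrist view shows the grey box under the closed fingers, with its button at (320,237) and the turquoise lookalike clear of it at (327,47). The grey box is the one meant. The button sits about 2 mm to the right of where I predicted, so I shift by that and descend.

Emit:
play_rows([
  [[2.5,0.2,0,0,0,0],[5,0.2,0,0,0,0],[6.5,0.2,0,0,0,0],[7.7,0.2,0,0,0,0],[7.9,0.2,0,0,0,0]],
])

```text
time_s: 2.17
tcp_pos: [0.4754, 0.0943, 0.0635]
ee_rot: [[-0.0, -0.228, -0.974], [-0.0, -0.974, 0.228], [-1.0, 0.0, 0.0]]
wrist_force: [0.0, -0.6, -0.5]
gripper_width: 0.005
```

Emit:
play_rows([
  [[0.2,0,0,0,0,0],[0.4,0,0,0,0,0],[0.6,0,0,0,0,0],[0.6,0,0,0,0,0]],
])

```text
time_s: 2.68
tcp_pos: [0.4754, 0.0936, 0.0575]
ee_rot: [[-0.0, -0.229, -0.973], [-0.0, -0.973, 0.229], [-1.0, 0.0, 0.0]]
wrist_force: [-0.7, -0.3, -0.5]
gripper_width: 0.004
```

Emit:
play_rows([
  [[0.2,0.1,-0.1,0,0,0],[0.3,0.1,-0.1,0,0,0],[0.4,0.1,-0.1,0,0,0]],
])

```text
time_s: 3.05
tcp_pos: [0.4765, 0.0925, 0.0538]
ee_rot: [[0.001, -0.229, -0.973], [0.0, -0.973, 0.229], [-1.0, -0.0, -0.001]]
wrist_force: [-0.8, -0.7, 2.8]
gripper_width: 0.003
```

Emit:
play_rows([
  [[0.1,0,0,0,0,0],[0.2,0,0,0,0,0],[0.2,0,0,0,0,0]],
])

```text
time_s: 3.42
tcp_pos: [0.4765, 0.0925, 0.0517]
ee_rot: [[0.0, -0.229, -0.973], [0.0, -0.973, 0.229], [-1.0, -0.0, -0.0]]
wrist_force: [1.2, -0.6, 3.9]
gripper_width: 0.004
```

Emit:
play_rows([
  [[0.1,0,0,0,0,0],[0.2,0,0,0,0,0],[0.2,0,0,0,0,0]],
])

```text
time_s: 3.8
tcp_pos: [0.4765, 0.0925, 0.0503]
ee_rot: [[0.001, -0.228, -0.974], [-0.0, -0.974, 0.228], [-1.0, -0.0, -0.001]]
wrist_force: [-1.9, -0.6, 9.4]
gripper_width: 0.005
```

Emit:
play_rows([
  [[0.1,0,0,0,0,0],[0.1,0,0,0,0,0]],
])

```text
time_s: 4.05
tcp_pos: [0.4766, 0.0925, 0.0502]
ee_rot: [[0.001, -0.228, -0.974], [-0.0, -0.974, 0.228], [-1.0, 0.0, -0.001]]
wrist_force: [-3.8, -0.7, 15.7]
gripper_width: 0.003
```

Emit:
play_rows([
  [[0.05,0,0,0,0,0],[0.05,0,0,0,0,0]],
])

```text
time_s: 4.3
tcp_pos: [0.4766, 0.0925, 0.0501]
ee_rot: [[0.001, -0.228, -0.974], [-0.0, -0.974, 0.228], [-1.0, 0.0, -0.001]]
wrist_force: [-4.5, -0.5, 19.7]
gripper_width: 0.007
```

Run:
```python
from h import *
p,d=r.capture('scene');u=proj('scene',[.477,.0937,.05]).astype(int);cv2.imwrite(f'pics/press.png',cv2.resize(p[u[1]-35:u[1]+35,u[0]-35:u[0]+35],None,fx=8,fy=8,interpolation=cv2.INTER_CUBIC))
```

```text
(no output)
```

View pics/press.png

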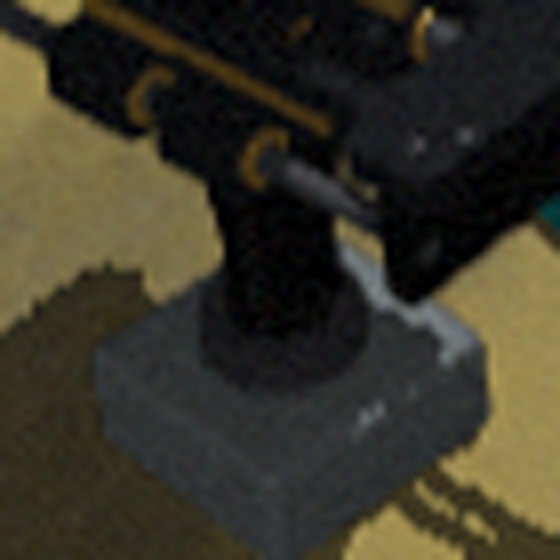

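The picture shows the fingers pushing the grey box's button down into its collar at about (285,320), with the rest of the gripper clear. The force rose steeply at z = 0.050, which is the end stop. I release now.

Emit:
play_rows([
  [[-1,0,0,0,0,0],[-3,0,0,0,0,0],[-7,0,0,0,0,0],[-11,0,0,0,0,0],[-11,0,0,0,0,0]],
], hand=0.45)

```text
time_s: 4.97
tcp_pos: [0.4777, 0.0933, 0.1605]
ee_rot: [[0.005, -0.229, -0.973], [0.003, -0.973, 0.229], [-1.0, -0.004, -0.005]]
wrist_force: [-0.0, -1.3, -0.2]
gripper_width: 0.426
```

Run:
```python
from h import *
go([.5285,-.1143,.16])
```

```text
t 4.975 tcp [0.4777 0.0933 0.1605] F [-0.0162 -1.287  -0.2062] w 0.4264193872174252 j [ 30.2262  11.803  -23.9698   0.0053 -53.8682  46.552 ]
shift [ 0.0175 19.0501 -9.6969] rot [-0.0019 -0.0264  0.0244]
```

Emit:
play_rows([
  [[0,5,-2.5,0,0,0],[0,10,-5,0,0,0],[0,15,-7.5,0,0,0],[0,19,-9.7,0,0,0],[0,19,-9.7,0,0,0]],
])

```text
time_s: 5.6
tcp_pos: [0.5264, -0.1171, 0.1558]
ee_rot: [[-0.004, -0.234, -0.972], [0.0, -0.972, 0.234], [-1.0, 0.001, 0.004]]
wrist_force: [-0.1, -0.0, -0.6]
gripper_width: 0.451
```

Run:
```python
from h import *
go([.5285,-.1143,.069])
p,d=r.capture('wrist');cv2.imwrite('pics/wrist2.png',p);print(proj('wrist',[.5285,-.1143,.096]))
p,d=r.capture('scene');u=proj('scene',[.5285,-.1143,.096]).astype(int);cv2.imwrite('pics/scene2c.png',cv2.resize(p[u[1]-60:u[1]+60,u[0]-60:u[0]+60],None,fx=5,fy=5,interpolation=cv2.INTER_CUBIC))
```

```text
t 5.6 tcp [ 0.5264 -0.1171  0.1558] F [-0.146  -0.014  -0.5612] w 0.4509556793363769 j [  4.6741  17.2788 -17.0137  -0.041  -55.9216  71.8271]
shift [ 8.6795 -0.3293 -0.1755] rot [-0.0322  0.0214 -0.0034]
[317.931  248.2547]
```

View pics/wrist2.png

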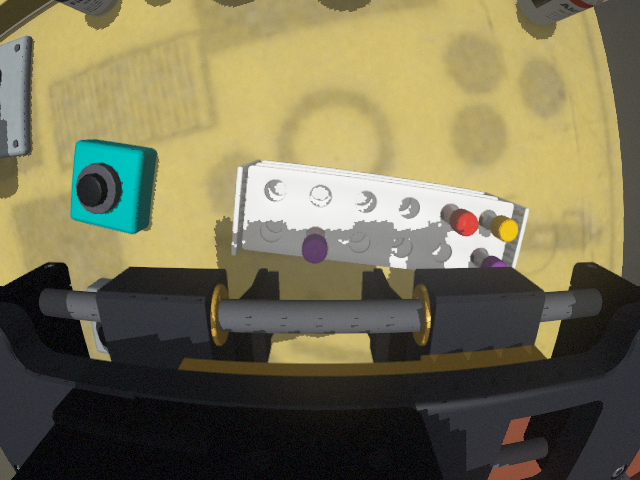

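View pics/scene2c.png

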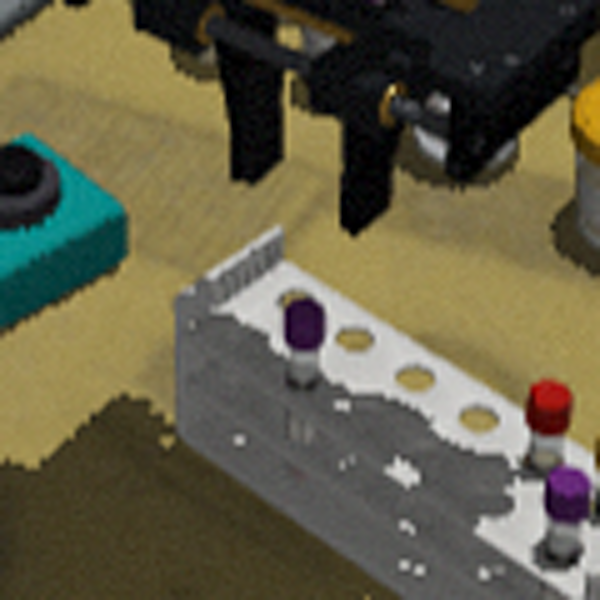

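Two purple caps are in the wrist view. The one at (314,248) stands alone in the second hole from the end, with empty holes beside it. The one at (492,263) sits next to the red and yellow tubes. The lone one fits, and it's about 2 mm from where I predicted, between the open jaws.

Emit:
play_rows([
  [[2,-0.5,-0.2,0,0,0],[4,-0.5,-0.2,0,0,0],[5,-0.5,-0.2,0,0,0],[6,-0.5,-0.2,0,0,0],[6,-0.5,-0.2,0,0,0]],
])

```text
time_s: 6.32
tcp_pos: [0.5298, -0.11, 0.0975]
ee_rot: [[-0.001, -0.228, -0.974], [-0.0, -0.974, 0.228], [-1.0, 0.0, 0.001]]
wrist_force: [-0.2, -1.1, 0.2]
gripper_width: 0.449
```

Run:
```python
from h import *
go([.5285,-.113,.069])
p,d=r.capture('wrist');cv2.imwrite('pics/wrist3.png',p);print(proj('wrist',[.5285,-.113,.096]))
p,d=r.capture('scene');u=proj('scene',[.5285,-.1143,.096]).astype(int);cv2.imwrite('pics/scene3c.png',cv2.resize(p[u[1]-40:u[1]+40,u[0]-40:u[0]+40],None,fx=7,fy=7,interpolation=cv2.INTER_CUBIC))
```

```text
t 6.325 tcp [ 0.5298 -0.11    0.0975] F [-0.2262 -1.0865  0.1726] w 0.44913015024240105 j [  5.4491  21.2497 -20.9101  -0.008  -47.9171  71.3548]
shift [2.8503 0.3258 0.0549] rot [-0.0001  0.0075 -0.0019]
[328.3467 289.4832]
```

View pics/wrist3.png

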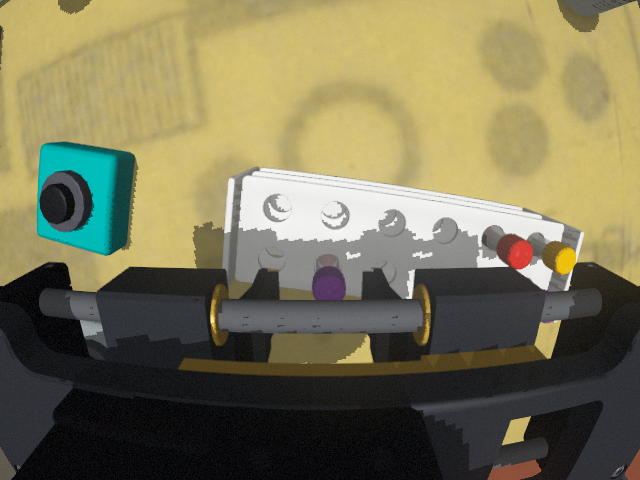

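View pics/scene3c.png

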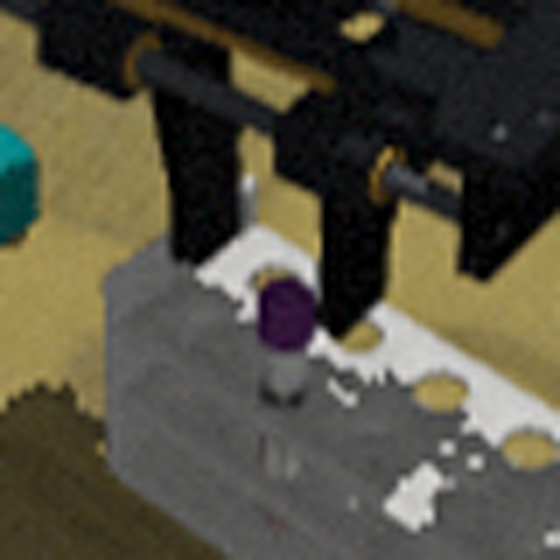

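Emit:
play_rows([
  [[1,0.3,-0.1,0,0,0],[2,0.3,-0.1,0,0,0],[2.5,0.3,-0.1,0,0,0],[2.8,0.3,-0.1,0,0,0],[2.8,0.3,-0.1,0,0,0]],
])

```text
time_s: 7.05
tcp_pos: [0.5305, -0.1135, 0.0698]
ee_rot: [[-0.0, -0.229, -0.973], [-0.0, -0.973, 0.229], [-1.0, 0.0, 0.0]]
wrist_force: [0.5, 0.6, 0.2]
gripper_width: 0.452
```

Run:
```python
from h import *
go([.530,-.113,.069])
p,d=r.capture('wrist');cv2.imwrite('pics/wrist4.png',p[200:400,200:440]);print(proj('wrist',[.530,-.113,.096])-[200,200])
```

```text
t 7.05 tcp [ 0.5305 -0.1135  0.0698] F [0.4516 0.6377 0.2048] w 0.45164072581139086 j [  5.0603  23.4379 -22.406    0.0052 -44.1815  71.7088]
shift [ 0.0821 -0.0351  0.057 ] rot [-0.0027  0.0023 -0.0011]
[121.1863 115.1472]
```

View pics/wrist4.png

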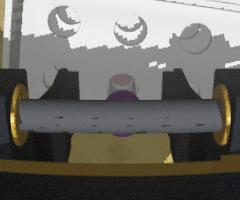

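The crop shows the purple cap at (122,108), centred between the jaws at x = 70 and x = 172. Closing now.

Emit:
play_rows([
  [[0,0,0,0,0,0],[0,0,0,0,0,0],[0,0,0,0,0,0],[0,0,0,0,0,0],[0,0,0,0,0,0]],
], hand=0)

```text
time_s: 7.72
tcp_pos: [0.5306, -0.1135, 0.0702]
ee_rot: [[0.0, -0.229, -0.973], [-0.0, -0.973, 0.229], [-1.0, -0.0, -0.0]]
wrist_force: [-0.2, 0.3, 0.8]
gripper_width: 0.176
```

Emit:
play_rows([
  [[-0.5,0,0,0,0,0],[-1.5,0,0,0,0,0],[-3,0,0,0,0,0],[-4.5,0,0,0,0,0],[-6,0,0,0,0,0]],
])

```text
time_s: 8.35
tcp_pos: [0.5308, -0.1134, 0.1316]
ee_rot: [[0.001, -0.229, -0.973], [0.0, -0.973, 0.229], [-1.0, -0.0, -0.001]]
wrist_force: [-0.8, -0.1, 0.1]
gripper_width: 0.175
```

Emit:
play_rows([
  [[-2,0,0,0,0,0],[-4,0,0,0,0,0],[-6,0,0,0,0,0],[-8,0,0,0,0,0],[-8,0,0,0,0,0]],
])

```text
time_s: 8.98
tcp_pos: [0.5315, -0.1134, 0.2123]
ee_rot: [[0.005, -0.229, -0.973], [0.0, -0.973, 0.229], [-1.0, -0.001, -0.004]]
wrist_force: [-0.7, 0.3, -0.2]
gripper_width: 0.176
```

Run:
```python
from h import *
t=FOCUS+.038*HZ-.019*HZ; print(FOCUS,t); go(t,RF)
for n in ['wrist','scene','top']:
    p,d=r.capture(n);cv2.imwrite(f'pics/{n}5.png',p)
```

```text
[0.6206 0.2291 0.2262] [0.6128 0.2309 0.2434]
t 8.975 tcp [ 0.5315 -0.1134  0.2123] F [-0.6871  0.3451 -0.176 ] w 0.17622234781613116 j [  5.061   14.4438 -12.1663   0.0178 -63.1267  71.708 ]
shift [ -3.0692 -35.3823  -0.0481] rot [-0.0037  2.4745  0.0061]
```

View pics/scene5.png

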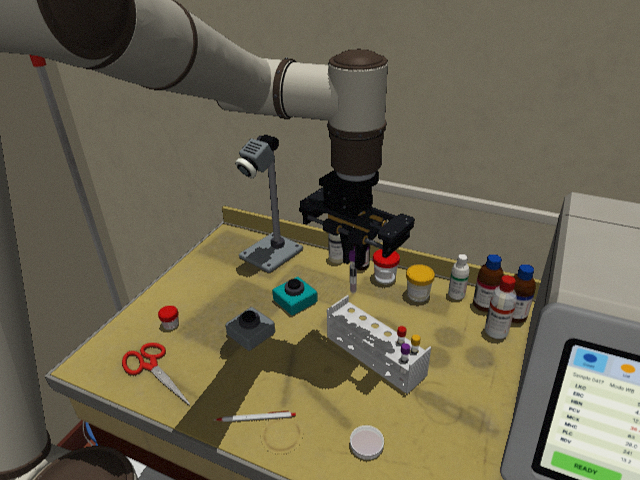

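View pics/wrist5.png

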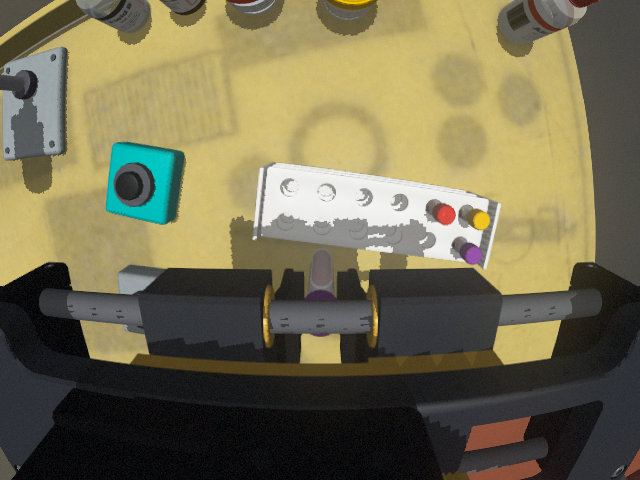

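The tube hangs straight in the gripper above the rack, at scene pixel (352,275). The rack and the other tubes haven't moved. Next I back off, tilt, then approach sideways.

Emit:
play_rows([
  [[-1,-3,3,0,0.8,0],[-2,-7,6,0,1.6,0],[-3,-12,8,0,2.47,0],[-3,-17,8,0,2.47,0],[-3,-22,8,0,2.47,0]],
])

```text
time_s: 9.75
tcp_pos: [0.5009, 0.1195, 0.2392]
ee_rot: [[0.406, -0.228, -0.885], [-0.096, -0.974, 0.206], [-0.909, 0.002, -0.417]]
wrist_force: [0.7, -0.5, 0.5]
gripper_width: 0.18
```

Run:
```python
from h import *
t=FOCUS+.019*HZ; go(t-.06*HX,RF)
```

```text
t 9.75 tcp [0.5009 0.1195 0.2392] F [ 0.732  -0.4967  0.523 ] w 0.17972556704166115 j [ 41.0738   0.4934 -39.8399  32.3637 -39.355   12.3133]
shift [  0.581  -13.3937  -2.3295] rot [ 0.0077  0.0335 -0.0065]
```

Emit:
play_rows([
  [[0,-4,0,0,0,0],[0.2,-8,-1,0,0.03,0],[0.4,-11,-2,0,0.03,0],[0.6,-13.4,-2.3,0,0.03,0],[0.6,-13.4,-2.3,0,0.03,0]],
])

```text
time_s: 10.38
tcp_pos: [0.5565, 0.2451, 0.2425]
ee_rot: [[0.41, -0.228, -0.883], [-0.098, -0.974, 0.206], [-0.907, 0.002, -0.421]]
wrist_force: [0.2, -0.5, -0.4]
gripper_width: 0.171
```

Run:
```python
from h import *
t=FOCUS+.019*HZ; go(t,RF)
for n in ['wrist','scene','top']:
    p,d=r.capture(n);cv2.imwrite(f'pics/{n}6.png',p)
    if n!='wrist':
        u=proj(n,FOCUS).astype(int);cv2.imwrite(f'pics/{n}6c.png',cv2.resize(p[max(0,u[1]-60):u[1]+60,u[0]-60:u[0]+60],None,fx=5,fy=5,interpolation=cv2.INTER_CUBIC))
```

```text
t 10.375 tcp [0.5565 0.2451 0.2425] F [ 0.1635 -0.4832 -0.4306] w 0.17149620337620036 j [ 47.8894  11.1458 -27.1245  32.2089 -43.9155   6.9832]
shift [ 2.3646  0.1041 -5.2984] rot [ 0.0088  0.0083 -0.0105]
```

View pics/scene6c.png

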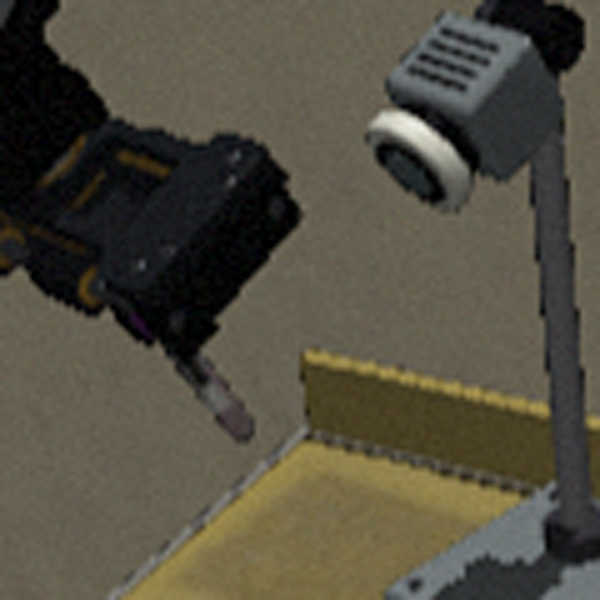

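View pics/wrist6.png

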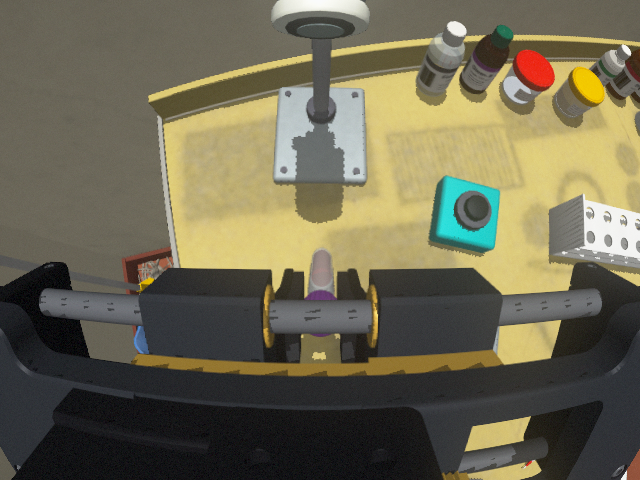

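View pics/top6c.png

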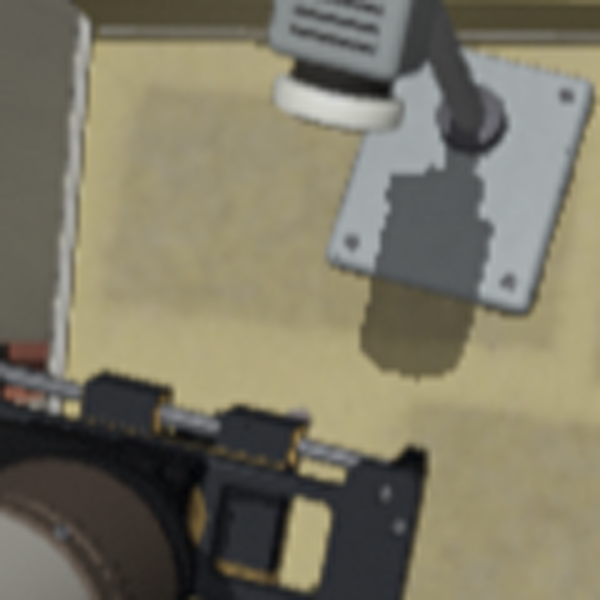

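The wrist view shows the lens ring (320,15), post and foot all centred on the tube at (321,280), and the foot edges are level in the picture, so the yaw is right. I make the last 6 cm of the approach slowly.

Emit:
play_rows([
  [[0.6,0,-1.3,0,0,0],[1.2,0.1,-2.6,0,0,0],[1.8,0.1,-4,0,0,0],[2.3,0.1,-5.2,0,0,0],[2.4,0.1,-5.3,0,0,0]],
])

```text
time_s: 11.15
tcp_pos: [0.6139, 0.2294, 0.2446]
ee_rot: [[0.411, -0.23, -0.882], [-0.097, -0.973, 0.209], [-0.906, -0.0, -0.423]]
wrist_force: [-0.8, 0.4, 0.4]
gripper_width: 0.173
```

Run:
```python
from h import *
t=FOCUS+.019*HZ; go(t,RF)
for n in ['wrist','scene','top']:
    p,d=r.capture(n);cv2.imwrite(f'pics/{n}7.png',p)
    if n=='scene':
        u=proj(n,FOCUS).astype(int);x,y=u-[60,60];c=cv2.resize(p[y:y+120,x:x+120],None,fx=5,fy=5,interpolation=cv2.INTER_CUBIC)
        q=lambda P:tuple(int(v) for v in (proj(n,P)-[x,y]+.5)*5)
        cv2.circle(c,q(FOCUS),3,(0,255,0),-1);cv2.circle(c,q(FOCUS-.046*HZ),3,(0,0,255),-1);cv2.circle(c,q(FOCUS+.03*HZ),3,(255,0,255),-1);cv2.circle(c,q(GLASS),3,(0,255,0),-1);cv2.imwrite('pics/scene7c.png',c)
    if n=='wrist':
        print([proj(n,P) for P in (FOCUS-.046*HZ,FOCUS,GLASS)])
```

```text
t 11.15 tcp [0.6139 0.2294 0.2446] F [-0.8239  0.4112  0.4201] w 0.17298772002314305 j [ 42.3975  15.053  -21.1827  30.6018 -43.2999  13.6687]
shift [ 0.0529 -0.1244  0.1793] rot [-0.0102  0.0002 -0.0047]
[array([319.1101, 251.5772]), array([318.9764, 277.3848]), array([318.7111, 121.062 ])]
```

View pics/scene7c.png

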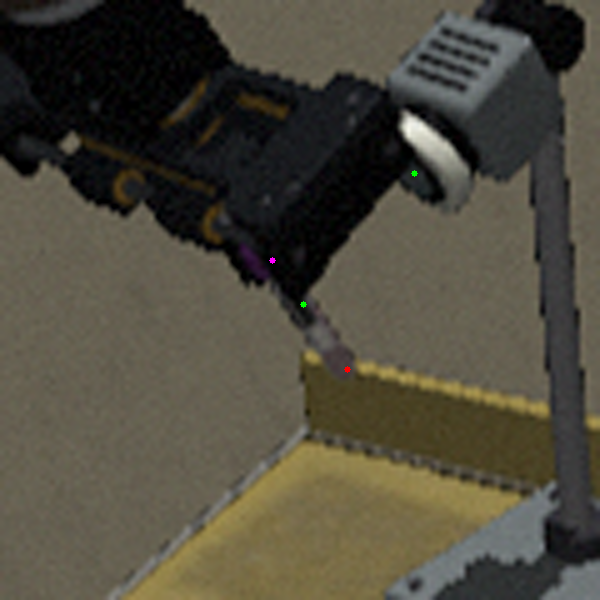

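View pics/wrist7.png

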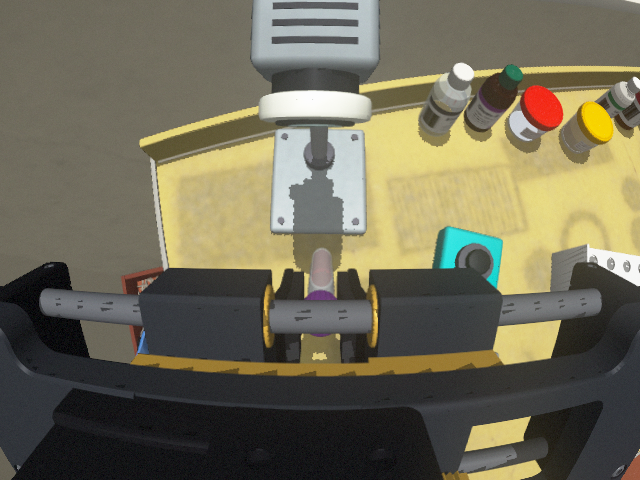

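View pics/top7.png

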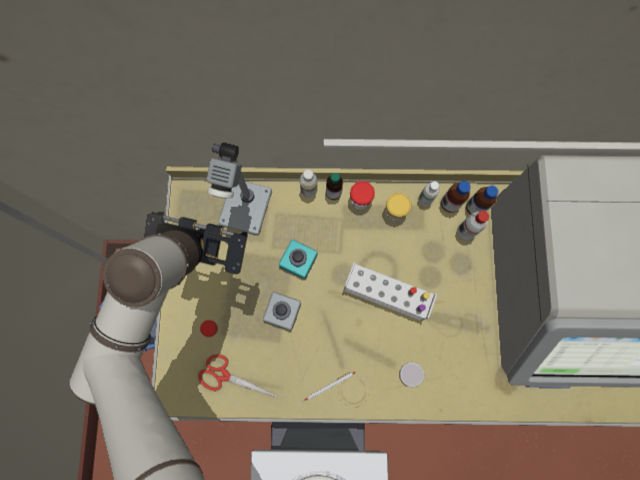

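The tube's foot in the scene crop is at (345,368), against (347,369) predicted for the ideal pose. The lens ring in the wrist view is at (318,120), against (319,121) predicted. The top view shows the rack, the cup and the other tubes where they started. I let it settle and check again.

Emit:
play_rows([
  [[0,-0.1,0.1,0,0,0],[0,-0.1,0.1,0,0,0],[0,-0.1,0.1,0,0,0],[0,-0.1,0.1,0,0,0],[0,-0.1,0.1,0,0,0]],
])

```text
time_s: 11.92
tcp_pos: [0.6122, 0.231, 0.2445]
ee_rot: [[0.411, -0.229, -0.882], [-0.097, -0.973, 0.207], [-0.906, -0.0, -0.423]]
wrist_force: [0.1, 0.7, -0.2]
gripper_width: 0.18
```

Run:
```python
from h import *
go(FOCUS+.019*HZ,RF);s=r.sense();print(np.array(s['joint_velocities']))
print(r.finish_job())
```

```text
t 11.925 tcp [0.6122 0.231  0.2445] F [ 0.0537  0.6651 -0.184 ] w 0.1796491177975173 j [ 42.63    14.9782 -21.3338  30.6663 -43.2927  13.4583]
shift [ 0.1211 -0.0026 -0.0134] rot [-0.0028  0.0001 -0.0009]
[-0.1528 -0.0244 -0.0431 -0.065  -0.0453  0.0338]
the job is handed in; nothing more can be done
None
```

I pressed the grey box's button and released it, then lifted the lone purple tube out of the rack. I handed the job in at about 12 s with the tube held in front of the camera; no verdict was reported.

- **Button:** I pressed until the tool stopped at z = 0.050 m and the force rose to about 20 N. I took that as the end stop and then withdrew completely. The joint value itself can't be read.
- **Pose:** At the end the tool was about 1 mm and under 0.1° from the planned pose, with the joints almost still. The focus comes from my picture measurements of the lens, and two views placed the lens about 2 mm apart.
- **Tube:** In the last pictures its foot was within a pixel or two of where it should be. The fingers hide part of the tube, so its lean rests mainly on the tool's angle and the foot position. The gripper opening stayed near 0.18, so the tube was still held.
- **Surroundings:** The last top view shows the rack, the other tubes and the small cup where they started, judged by eye. The pictures show no contact with the camera.

No check failed. My first estimate of the lens position was about 5 mm off, and I corrected it before the approach.

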